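# Index the lathe's four-way tool post to the parting tool

## Task

The turning is done and the part is to be cut off next: swing the clamping handle on top of the lathe's four-way tool post anticlockwise to loosen it, push the post round one position anticlockwise (seen from above) until it clicks into its next notch with the parting tool where the turning tool was, then swing the handle back to clamp the post tight as it was. Do not turn the post the other way or past the next position, and leave everything lying about the lathe and the bench where it is.

Things in the scene. Friction and masses are not known exactly. Their poses are not given: they have to be found in the camera images.
- lathe: bench lathe fixed on the bench, about 1.04 m long, 0.40 m deep over its chip tray, 0.31 m high: cream headstock with chuck at one end, green tailstock at the other. Origin on the bench straight under the spindle axis; y runs along the bed towards the headstock, x away from the robot, z up. Its carriage and slides stand firm
- toolpost (a joint): angle (rad) of the four-way tool post about its vertical axis, near 0 at the start, growing anticlockwise seen from above. It has a notch every 90 degrees (0, 1.571, ...): about 0.6 N m pushes it out of a notch, 0.12 N m turns it between notches, and within about 0.15 rad of a notch a spring draws it home. It turns only while the handle is loose, either way round
- clamp_handle (a joint): angle (rad) of the clamping handle above the post: about 0 = tight, as at the start; it loosens anticlockwise seen from above (positive) to a stop at 1.10. The clamp lets go at about 0.45; turned back it bites from there, harder and harder, to a last stop at -0.20; below 0.2 it is tight. It stays where it is left. At the ball 5 N swing it while loose, 6 to 9 N tighten it
- post_top (a point): centre of the top face of the square tool post, on the axis of post and handle, 245 mm above the bench. The post is 90 mm square, 58 mm high, with a tool on each side, pointing round it like a pinwheel; 12 square bolt heads stand 10 mm above the face. The point turns with the post: at post angle 0 its axes are the lathe's, and the turning tool points along its x
- handle_ball (a point): centre of the black ball, 28 mm across, at the end of the clamping handle, 105 mm from the post's axis, 290 mm above the bench. A 12 mm rod slopes from it down to a hub 40 mm across that ends 34 mm above the post's top face. At handle angle 0 it points to the tailstock (-y of the lathe). The point turns with the handle; the ball lies on the -y side of the axis
- boring_bar (a point): point on the axis of the boring bar, a round bright bar of 16 mm diameter that sticks out 75 mm from the post, towards the chuck at the start. The point is 38 mm out from the post's face (in the frame of post_top: x -36, y +83, z -40 mm), 205 mm above the bench; from 10 mm outside that face nothing is within 40 mm below it. Brass-coloured insert at its end
- turning_tool (a point): middle of the overhang of the turning tool, a dark steel bar 16 x 16 mm that sticks out 45 mm from the post, towards the spindle axis at the start (in the frame of post_top: x +68, y +36, z -40 mm)
- parting_tool (a point): middle of the overhang of the parting tool, a dark steel bar 16 x 16 mm that sticks out 45 mm with a thin 28 mm blade ahead of it, towards the tailstock at the start (in the frame of post_top: x +36, y -68, z -40 mm); the next to come round anticlockwise
- threading_tool (a point): middle of the overhang of the threading tool, a dark steel bar 16 x 16 mm that sticks out 45 mm from the post, towards the robot at the start (in the frame of post_top: x -68, y -36, z -40 mm)
- calipers: digital calipers lying flat on the bench, 215 mm long, 12 mm high; origin under the middle of the beam, x along the beam
- insert_box: orange box of cutting inserts with a clear lid, 85 x 55 x 24 mm; origin under its centre
- spare_tool: spare turning tool lying on the bench, a dark steel bar 115 x 16 x 16 mm; origin under its centre, x along the bar
- chuck_key: T-shaped steel chuck key lying in the lathe's chip tray near the tailstock, 125 mm long, 92 mm across its T bar; origin on the tray under the middle of its shaft
- chip_brush: wooden chip brush lying in the chip tray in front of the headstock, 185 mm long; origin on the tray under its handle
- cordless_drill: cordless drill standing on its battery, 200 mm high; origin under the battery
- carton: closed brown carton, 130 x 95 x 70 mm; origin under its centre
- tape_roll: white roll of tape lying flat, 124 mm across, 48 mm high; origin under its centre

How it is judged:
By the outcome, as a careful person would: the job done as asked, in the order asked, and still so for the second after the job is handed in, with the robot touching nothing.
It also fails if it takes over 66 s, if anything falls off the work surface, if the arm or the gripper's body presses on something with over 40 N, if the wrist force passes 120 N, or if a joint passes its speed limit or range.

## Robot

A 6-joint arm with a two-finger parallel gripper is mounted at the origin on the work surface. World frame = base frame: x ahead of the robot, y to its left, z up, the work surface at z = 0. Lengths are in m, angles in rad, forces in N, time in s.
With the tool pointing down it reaches from about 0.35 to 0.975 m from the base axis. Payload 4.9 kg.
Tool frame: the origin (TCP) lies between the finger pads, 19 mm behind the fingertips; this is the grasp point; z points along the fingers, y is the direction in which the jaws open and shut (so a half turn about z gives the same grasp; the last joint's range is limited). The gripper opens to 85 mm and grips with 20 to 120 N. Pads are 22 mm wide; open, the fingers measure 114 mm over their backs; the gripper's body (76 mm by 85 mm) begins 54 mm behind the grasp point. The pads swing forward as they close: fully open they stand 13 mm farther back than shut.
Start: joints at [1.213, 0.053, 1.613, -0, 1.476, -0.119], TCP at [0.148, 0.607, 0.25] pointing down, gripper open.
Joint ranges: [-3.01, 3.01], [-1.01, 2.22], [0.06, 2.58], [-1.02, 4.17], [0.09, 2.62], [-3.14, 3.14]. Speed limits (rad/s): [2.57, 2.57, 3.14, 3.14, 3.14, 3.14].

## Interface

Orientations are given as a rotation vector (axis times angle).
In Python, from station import monitor, vision, workorder gives the robot as it stands.
- The arm moves only by the tool arm_command, never from a script. Its argument "rows" is text: rows parted by semicolons, each of 6 numbers parted by spaces: the shift along the world's x, y, z in mm, then the turn, a rotation vector about the world's x, y, z in degrees. In form: tx ty tz wx wy wz; .... A call has 1 to 12 rows; each row is the pose to reach, as a shift and turn from the pose measured when the call began; what a row does not reach only later rows make up. A row lasts 1/8 s, in which the tool goes at most 62.5 mm and 10.7 degrees, less where a joint would pass 70% of its speed; a pose out of reach is approached as far as the arm can. A call with a gripper value outside its range is refused whole. "jaw" is the opening, from 0 (shut) to 1 (fully open), set as the call begins (left out, the last holds). The fingers move at their own pace and stop on an object; "squeeze" is the grip in N (left out, the last holds). Time passes only in rows, so rows that repeat a pose let the fingers close. It gives the time, the measured TCP pose, the force and the opening at its end, in the units of the state.
- monitor.get_obs(): the state, without advancing time (a new reading comes with each control period).
- vision.get_image(name): name is "scene" or "top" or "wrist"; returns a dict with "frame" (400x640x3 uint8, red, green, blue), "vfov" (degrees; the focal length in pixels is half the picture's height over the tangent of half this angle, whatever the lens; pixels are square), "cx", "cy" (the principal point, pixels), "R" (3x3) and "t" (3): a world point X has camera coordinates R X + t; the wrist camera has in their place "T_tool_cam" (4x4, takes a point from camera to tool coordinates, whose origin is the TCP and whose axes are the flange's). Camera axes: x right, y down, z forward; pixel columns grow to the right and rows downward; lengths in m; the calibration is good to about 2 mm. A picture is of the moment at which its call begins: read the wrist's pose just before it. There is no depth.
- workorder.finish_job(): hands the job in, once; it reports no verdict.
The state is a dict: "t": time; "q": joint angles; "dq": joint speeds; "effort": joint torques, N m; "tool_pos": TCP position; "tool_rot": TCP orientation; "contact_force": force on the tool from outside, world axes, zero at the start; "wrist_torque": the same for the moment, N m; "opening": finger opening in m.
Only numpy, scipy, OpenCV 4.12 (cv2) and the standard library are available. Lean on these libraries where they do the work, as an engineer would, in place of code of your own. Each camera call takes 0.05 s, during which the arm holds its last target. There are 200 camera calls.

## Working session

There is one attempt and no reset: what is moved stays moved. The work goes in short steps, Python scripts to look and compute and a tool call to move; the robot and the scene stay as the last step left them, time stands still between calls to the robot, and variables do not carry over. Pictures are saved under pics/ and viewed, about 8 in all and at most 12, crops included, and the job is handed in when it is done.

Besides the shell and the picture viewer there is one more tool, called after "Call:" as name(argument=value, ...), one argument or row to a line, values as JSON. arm_command: Moves the arm, as the interface text tells. Its arguments: {"type":"object","properties":{"rows":{"type":"string"},"jaw":{"type":"number"},"squeeze":{"type":"number"}},"required":["rows"]}

```bash
ls; mkdir -p pics; python3 - <<'E'
from station import monitor, vision
import cv2
o=monitor.get_obs();print(o)
for n in("top","scene"):
    d=vision.get_image(n);cv2.imwrite(f"pics/{n}0.png",d["frame"][...,::-1]);print({k:v for k,v in d.items() if k!="frame"})
E
```

```text
pics
{'t': 0.0, 'q': array([ 1.21297994e+00,  5.33334563e-02,  1.61430886e+00,  3.94555858e-05,
        1.47596579e+00, -1.18983600e-01]), 'dq': array([-0.00202912, -0.00093873,  0.00100864, -0.00102785, -0.00193868,
        0.00141477]), 'effort': array([ 1.94040949e-03, -3.93687880e+01, -3.70173740e+01, -2.73118241e-05,
        7.12691181e-03,  9.33300242e-06]), 'tool_pos': array([0.14763007, 0.60671598, 0.24876859]), 'tool_rot': array([-3.74211124e-01, -3.11870663e+00,  3.06126672e-03]), 'contact_force': array([-0.32549013,  0.78312768,  0.07888875]), 'wrist_torque': array([-0.01924996, -0.0155272 ,  0.00407589]), 'opening': 0.08531782897404494}
{'vfov': 54.15059695222094, 'cx': 312.6840882400248, 'cy': 200.62567607706688, 'R': array([[ 0.02698759, -0.99962119, -0.00539819],
       [-0.98026864, -0.0254065 , -0.19603037],
       [ 0.19581896,  0.01058207, -0.98058297]]), 't': array([-0.08735676,  0.5169421 ,  1.3930334 ])}
{'vfov': 47.708679750367864, 'cx': 315.9216781680607, 'cy': 202.0740968497069, 'R': array([[ 0.85491611,  0.51876552, -0.00088819],
       [ 0.40805184, -0.67351722, -0.61633452],
       [-0.32033131,  0.52655188, -0.78748395]]), 't': array([-0.36559871, -0.15532021,  1.82684157])}
```

View pics/top0.png

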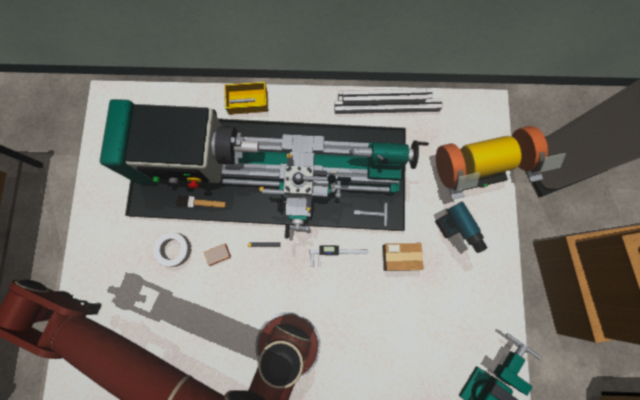

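View pics/scene0.png

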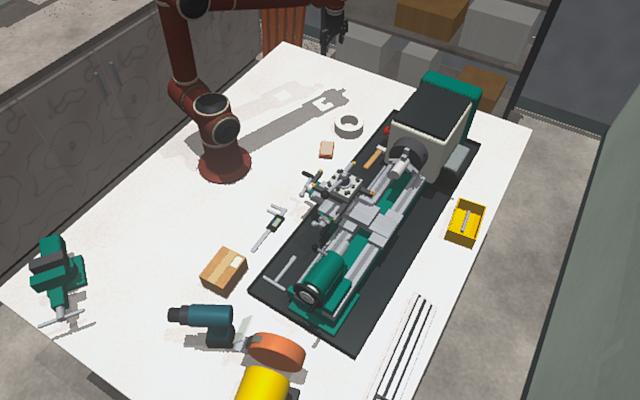

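```bash
python3 - <<'E'
import cv2,numpy as np
a=cv2.imread("pics/top0.png")[135:235,240:360]; b=cv2.imread("pics/scene0.png")[145:245,290:390]
a=cv2.resize(a,None,fx=6,fy=6,interpolation=cv2.INTER_CUBIC)
cv2.imwrite("pics/topc.png",a)
b=cv2.resize(b,None,fx=6,fy=6,interpolation=cv2.INTER_CUBIC)
cv2.imwrite("pics/scenec.png",b)
E
```

```text
(no output)
```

View pics/topc.png

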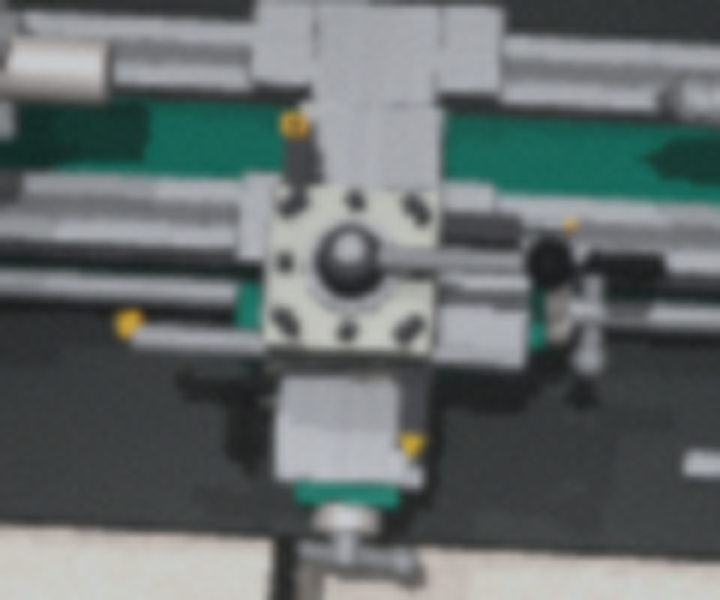

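View pics/scenec.png

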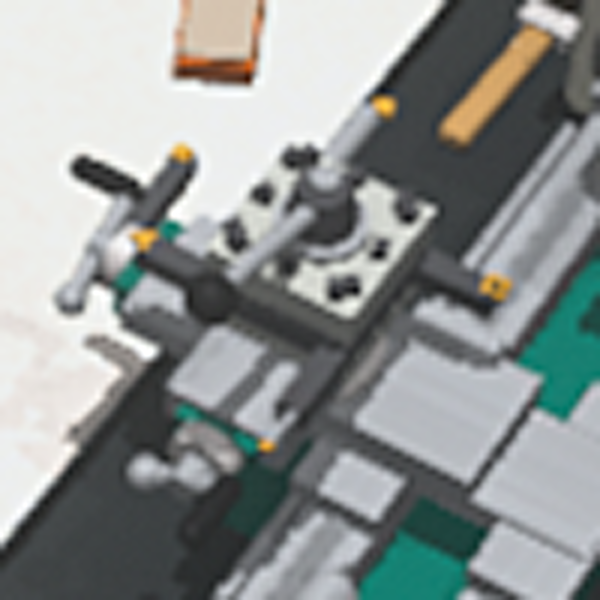

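```bash
cat > h.py <<'E'
import numpy as np,cv2
def ray(d,u,v):
    f=200/np.tan(np.radians(d["vfov"])/2);R=d["R"];c=-R.T@d["t"]
    return c,R.T@np.array([(u-d["cx"])/f,(v-d["cy"])/f,1])
def at(d,u,v,z):
    c,r=ray(d,u,v);return c+r*(z-c[2])/r[2]
def proj(d,X):
    f=200/np.tan(np.radians(d["vfov"])/2);p=d["R"]@np.array(X)+d["t"];return f*p[0]/p[2]+d["cx"],f*p[1]/p[2]+d["cy"]
E
python3 - <<'E'
from h import *
from station import vision
T=vision.get_image("top");S=vision.get_image("scene")
t=lambda x,y:(240+x/6-.4,135+y/6-.4); s=lambda x,y:(290+x/6-.4,145+y/6-.4)
np.set_printoptions(precision=4,suppress=True)
print("ball",at(T,*t(550,262),.29),at(S,*s(212,293),.29))
for n,z,a,b in(("corners",.245,[(272,187),(438,187),(434,352),(265,345)],[(295,148),(437,210),(350,322),(212,250)]),):
    A=[at(T,*t(*p),z) for p in a];B=[at(S,*s(*p),z) for p in b]
    print(n,A,np.mean(A,0),'\n',B,np.mean(B,0))
print("bar end",at(T,*t(128,324),.205),at(S,*s(385,105),.205))
print("turn end",at(T,*t(293,124),.205),at(S,*s(495,287),.205))
print("thread end",at(T,*t(411,445),.205),at(S,*s(182,153),.205))
print("hubtop",at(T,*t(348,245),.285),at(S,*s(327,185),.285))
print("tray edge",at(T,128,215,.0),at(T,405,230,.0))
E
```

```text
ball [ 0.5435 -0.1319  0.29  ] [ 0.539  -0.1309  0.29  ]
corners [array([0.5933, 0.0174, 0.245 ]), array([ 0.5955, -0.0724,  0.245 ]), array([ 0.5042, -0.0727,  0.245 ]), array([0.5057, 0.0175, 0.245 ])] [ 0.5497 -0.0275  0.245 ] 
 [array([0.5079, 0.012 , 0.245 ]), array([0.5947, 0.0125, 0.245 ]), array([ 0.5918, -0.0787,  0.245 ]), array([ 0.5061, -0.0738,  0.245 ])] [ 0.5501 -0.032   0.245 ]
bar end [0.5245 0.0971 0.205 ] [0.5191 0.0999 0.205 ]
turn end [0.6419 0.0105 0.205 ] [0.6338 0.0123 0.205 ]
thread end [ 0.4607 -0.061   0.205 ] [0.4388 0.0081 0.205 ]
hubtop [ 0.5513 -0.0269  0.285 ] [ 0.5513 -0.0343  0.285 ]
tray edge [0.4553 0.6279 0.    ] [ 0.4256 -0.4233  0.    ]
```

Call:
arm_command(
  rows="30 -20 40 0 0 0; 65 -50 80 0 0 4; 100 -80 120 0 0 8; 135 -110 150 0 0 12; 165 -140 150 0 0 14; 190 -190 150 0 0 14; 205 -245 150 0 0 14; 220 -300 150 0 0 14; 235 -355 150 0 0 14; 250 -410 150 0 0 14; 262 -460 150 0 0 14; 262 -460 150 0 0 14",
  jaw=0,
  squeeze=40,
)

```text
t: 1.7
tool_pos: [0.4102, 0.1443, 0.3991]
tool_rot: [-0.001, -3.142, 0.003]
contact_force: [0.5, 0.3, 0.8]
opening: 0.0003
```

Call:
arm_command(
  rows="10 -50 0 0 0 0; 20 -105 0 0 0 0; 35 -160 0 0 0 0; 50 -215 0 0 0 0; 65 -255 0 0 0 0; 76 -275 0 0 0 0; 76 -275 0 0 0 0",
)

```text
t: 2.58
tool_pos: [0.4867, -0.1307, 0.3982]
tool_rot: [-0.002, -3.14, 0.001]
contact_force: [-0.9, 0.2, -0.2]
opening: 0.0001
```

```bash
python3 - <<'E'
from h import *
from station import monitor,vision
o=monitor.get_obs();d=vision.get_image("wrist");cv2.imwrite("pics/w1.png",d["frame"][...,::-1])
print(o["tool_pos"],o["tool_rot"],d["T_tool_cam"],d["vfov"],d["cx"],d["cy"])
E
```

```text
[ 0.48673277 -0.13073912  0.39823544] [-1.79558676e-03 -3.13999492e+00  8.10564189e-04] [[ 1.99444967e-05 -9.45039899e-01 -3.26955026e-01  8.39819880e-02]
 [ 9.99999896e-01  1.68123344e-04 -4.24947660e-04  9.45271777e-04]
 [ 4.56561266e-04 -3.26954983e-01  9.45039804e-01 -1.24241188e-01]
 [ 0.00000000e+00  0.00000000e+00  0.00000000e+00  1.00000000e+00]] 61.923361892559335 321.1793838017285 201.84166760969345
```

View pics/w1.png

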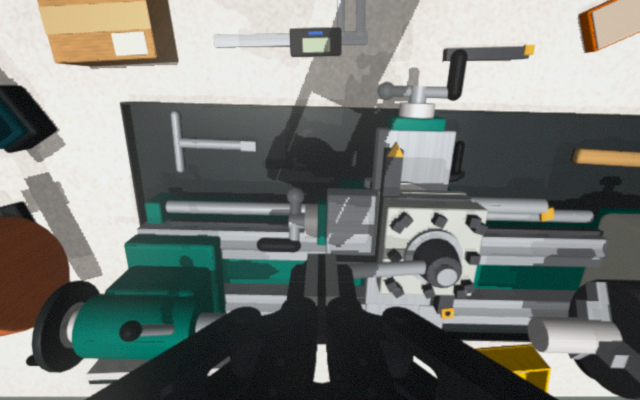

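```bash
cat >> h.py <<'E'
from scipy.spatial.transform import Rotation as Ro
def wcam(o,d):
    T=np.eye(4);T[:3,:3]=Ro.from_rotvec(o["tool_rot"]).as_matrix();T[:3,3]=o["tool_pos"]
    M=np.linalg.inv(T@d["T_tool_cam"]);return dict(vfov=d["vfov"],cx=d["cx"],cy=d["cy"],R=M[:3,:3],t=M[:3,3])
E
python3 - <<'E'
from h import *
from station import monitor,vision
np.set_printoptions(precision=4,suppress=True)
o=monitor.get_obs();c=wcam(o,vision.get_image("wrist"))
for n,p,z in(("bar end",(548,214),.205),("thread end",(397,152),.213),("turn end",(448,313),.213),("hub top",(442,268),.279)):
    print(n,at(c,*p,z))
for p in [(380,197),(488,207),(487,308),(380,297)]: print(at(c,*p,.245))
print("cross handle", at(c,457,75,.2),at(c,457,75,.15))
C=np.array([.551,-.029,0]);
for n,X in(("ball",(.541,-.1315,.29)),("tip",o["tool_pos"]-[0,0,.019])): print(n,proj(c,X))
E
```

```text
bar end [0.5253 0.1022 0.205 ]
thread end [ 0.4601 -0.0584  0.213 ]
turn end [0.64   0.0115 0.213 ]
hub top [ 0.5448 -0.0289  0.279 ]
[ 0.4939 -0.0777  0.245 ]
[0.5032 0.0185 0.245 ]
[0.6095 0.0349 0.245 ]
[ 0.5968 -0.0718  0.245 ]
cross handle [ 0.3924 -0.0063  0.2   ] [0.3908 0.0126 0.15  ]
ball (np.float64(318.32378018696284), np.float64(270.86266406388313))
tip (np.float64(319.396805508649), np.float64(268.48464710924765))
```

```bash
cat >> h.py <<'E'
C=np.array([.551,-.027]);
def arc(phis,r,off,p0,yaw0=0,yawc=90,z=0):
    out=[]
    for p in phis:
        a=np.radians(p);q=C+r*np.array([np.cos(a),np.sin(a)])+off*np.array([-np.sin(a),np.cos(a)])
        out.append(f"{1e3*(q[0]-p0[0]):.0f} {1e3*(q[1]-p0[1]):.0f} {z} 0 0 {p+yawc-yaw0:.0f}")
    print("; ".join(out))
E
python3 - <<'E'
from h import *
arc([-96,-93,-90,-85,-80,-75,-70,-65,-60,-55,-50,-45,-40,-35],.105,-.025,(.487,-.131))
E
```

```text
28 2 0 0 0 -6; 34 0 0 0 0 -3; 39 -1 0 0 0 0; 48 -3 0 0 0 5; 58 -4 0 0 0 10; 67 -4 0 0 0 15; 76 -3 0 0 0 20; 86 -2 0 0 0 25; 95 1 0 0 0 30; 104 4 0 0 0 35; 112 7 0 0 0 40; 121 12 0 0 0 45; 128 17 0 0 0 50; 136 23 0 0 0 55
```

Call:
arm_command(
  rows="0 0 -30 0 0 0; 0 0 -60 0 0 0; 0 0 -85 0 0 0; 0 0 -108 0 0 0; 0 0 -108 0 0 0",
)

```text
t: 3.3
tool_pos: [0.4853, -0.1278, 0.2889]
tool_rot: [0.004, -3.138, -0.001]
contact_force: [-0.5, -0.7, 1.1]
opening: -0.0001
```

Call:
arm_command(
  rows="15 -1 0 0 0 0; 25 -2 0 0 0 0; 33 -3 0 0 0 0; 41 -4 0 0 0 0; 50 -6 0 0 0 5; 60 -7 0 0 0 10; 69 -7 0 0 0 15; 78 -6 0 0 0 20",
)

```text
t: 4.3
tool_pos: [0.5633, -0.1342, 0.2892]
tool_rot: [0.552, -3.087, -0.0]
contact_force: [-4.8, -0.5, 2.3]
opening: 0.0002
```

Call:
arm_command(
  rows="10 1 0 0 0 5; 19 4 0 0 0 10; 28 7 0 0 0 15; 36 10 0 0 0 20; 45 15 0 0 0 25; 52 20 0 0 0 30; 60 26 0 0 0 35; 60 26 0 0 0 35",
)

```text
t: 5.3
tool_pos: [0.6237, -0.1082, 0.2887]
tool_rot: [1.454, -2.778, 0.002]
contact_force: [-0.7, 0.5, -1.0]
opening: -0.0004
```

```bash
python3 - <<'E'
from h import *
from station import monitor,vision
o=monitor.get_obs();print(o["tool_pos"],o["contact_force"])
d=vision.get_image("scene");cv2.imwrite("pics/s2.png",cv2.resize(d["frame"][100:250,270:420,::-1],None,fx=4,fy=4))
E
```

```text
[ 0.62371076 -0.10823449  0.28869758] [-0.71206483  0.48966614 -0.97745041]
```

View pics/s2.png

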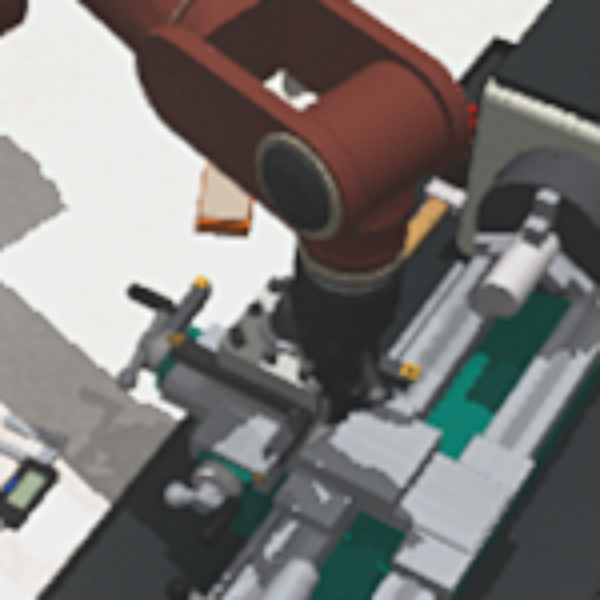

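Call:
arm_command(
  rows="-6 -8 0 0 0 0; -12 -16 0 0 0 0; -12 -16 40 0 0 -10; -12 -16 80 0 0 -20; -12 -16 111 0 0 -30; -17 5 111 0 0 -40; -23 30 111 0 0 -50; -30 60 111 0 0 -60; -37 90 111 0 0 -70; -44 120 111 0 0 -80; -51 150 111 0 0 -90; -58 180 111 0 0 -100",
)

```text
t: 6.85
tool_pos: [0.5652, 0.072, 0.4]
tool_rot: [-1.205, -2.897, -0.006]
contact_force: [0.9, -0.3, 0.1]
opening: 0.0002
```

Call:
arm_command(
  rows="0 0 0 0 0 -10; 0 0 0 0 0 -20; 0 0 0 0 0 -30; 0 0 0 0 0 -40; 0 0 0 0 0 -45; 0 0 0 0 0 -45",
)

```text
t: 7.6
tool_pos: [0.5651, 0.0714, 0.4002]
tool_rot: [-2.224, -2.217, -0.008]
contact_force: [0.3, 0.2, 0.6]
opening: 0.0003
```

```bash
python3 - <<'E'
from h import *
from station import monitor,vision
o=monitor.get_obs();print(o["tool_pos"],o["tool_rot"],o["q"],o["contact_force"])
d=vision.get_image("wrist");cv2.imwrite("pics/w3.png",d["frame"][...,::-1])
c=wcam(o,d)
for X in((.52,.069,.205),(.637,-.087,.29),(.551,-.027,.245)):print(proj(c,X))
E
```

```text
[0.56511809 0.07142753 0.40021276] [-2.22385839 -2.21676357 -0.00849267] [-0.00719816 -0.12573339  1.54092891  0.00501814  1.72371751 -0.00323171] [0.2912764  0.22495308 0.62970259]
(np.float64(274.7214550949994), np.float64(181.1969636253728))
(np.float64(400.6951734717962), np.float64(372.6582968800964))
(np.float64(306.1141951042101), np.float64(287.45523127258))
```

View pics/w3.png

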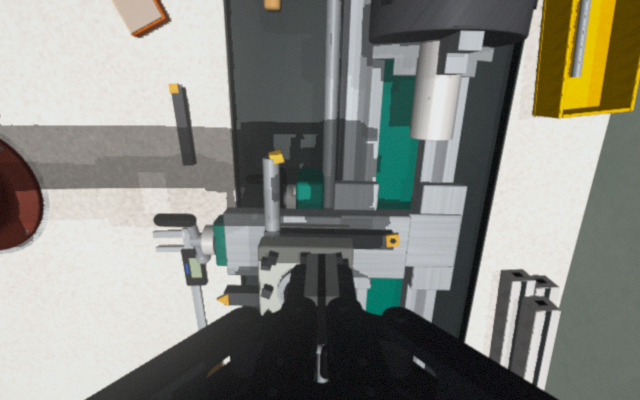

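Call:
arm_command(
  rows="0 0 -40 0 0 0; 0 0 -80 0 0 0; 0 0 -120 0 0 0; 0 0 -155 0 0 0; 0 0 -180 0 0 0; 0 0 -190 0 0 0; 0 0 -190 0 0 0",
)

```text
t: 8.52
tool_pos: [0.565, 0.0714, 0.21]
tool_rot: [-2.222, -2.217, -0.008]
contact_force: [-0.1, -0.0, -0.3]
opening: 0.0
```

```bash
cat >> h.py <<'E'
def bar(ths,p0,ps,off=.0225,y=.097,y0=0):
    out=[]
    for t in ths:
        a=np.radians(t-1.6);q=C+np.array([[np.cos(a),-np.sin(a)],[np.sin(a),np.cos(a)]])@[-.036+off,y]
        out.append(f"{1e3*(q[0]-p0[0]):.0f} {1e3*(q[1]-p0[1]):.0f} 0 0 0 {t-y0:.0f}")
    print("; ".join(out))
E
python3 - <<'E'
from h import *
from station import monitor
o=monitor.get_obs();p=o["tool_pos"];print(p,o["contact_force"])
bar([0,5,10,15,20,25,30,35,40,45,50,55,60,65,70,75,80,84,87],p,None)
E
```

```text
[0.56500718 0.07135932 0.21001657] [-0.13254953 -0.04799649 -0.29036065]
-25 -1 0 0 0 0; -33 -2 0 0 0 5; -42 -4 0 0 0 10; -50 -7 0 0 0 15; -57 -11 0 0 0 20; -65 -15 0 0 0 25; -72 -19 0 0 0 30; -79 -25 0 0 0 35; -85 -31 0 0 0 40; -90 -37 0 0 0 45; -96 -44 0 0 0 50; -100 -51 0 0 0 55; -104 -59 0 0 0 60; -107 -67 0 0 0 65; -109 -75 0 0 0 70; -111 -84 0 0 0 75; -112 -92 0 0 0 80; -112 -99 0 0 0 84; -112 -104 0 0 0 87
```

Call:
arm_command(
  rows="-15 0 0 0 0 0; -25 -1 0 0 0 0; -33 -2 0 0 0 5; -42 -4 0 0 0 10; -50 -7 0 0 0 15",
)

```text
t: 9.15
tool_pos: [0.5154, 0.0649, 0.2115]
tool_rot: [1.911, 2.493, 0.013]
contact_force: [1.5, 1.3, -0.6]
opening: 0.0002
```

Call:
arm_command(
  rows="-7 -4 0 0 0 5; -15 -8 0 0 0 10; -22 -12 0 0 0 15; -29 -18 0 0 0 20; -35 -24 0 0 0 25; -40 -30 0 0 0 30; -46 -37 0 0 0 35; -50 -44 0 0 0 40; -54 -52 0 0 0 45",
)

```text
t: 10.28
tool_pos: [0.4611, 0.0134, 0.2126]
tool_rot: [-0.806, -3.035, -0.016]
contact_force: [0.1, 0.2, 0.2]
opening: 0.0
```

```bash
python3 - <<'E'
from h import *
from station import monitor,vision
o=monitor.get_obs();print(o["tool_pos"],o["tool_rot"],o["q"],o["contact_force"])
d=vision.get_image("wrist");e=vision.get_image("top")
a=d["frame"];b=cv2.resize(e["frame"][145:220,260:360],None,fx=4,fy=4)
cv2.imwrite("pics/m4.png",np.hstack([a[:300,:400],b])[...,::-1])
E
```

```text
[0.46113046 0.01341431 0.21255045] [-0.80619368 -3.03485903 -0.01574767] [-0.13826589 -0.33258276  2.02282853  0.01020278  1.45156689 -1.1909812 ] [0.05924394 0.19813416 0.19237233]
```

View pics/m4.png

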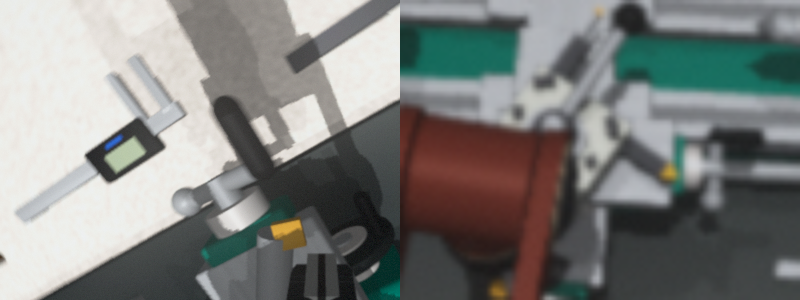

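Call:
arm_command(
  rows="-3 -9 0 0 0 5; -5 -17 0 0 0 10; -7 -26 0 0 0 15; -8 -34 0 0 0 20; -8 -41 0 0 0 24; -8 -41 0 0 0 24",
)

```text
t: 11.12
tool_pos: [0.453, -0.0285, 0.2128]
tool_rot: [-0.168, -3.135, -0.011]
contact_force: [-0.4, -0.5, 0.3]
opening: 0.0001
```

Call:
arm_command(
  rows="0 8 0 0 0 0; 0 14 0 0 0 0; 0 14 40 0 0 0; 0 14 90 0 0 0; 0 14 140 0 0 0; 0 40 187 0 0 0; 0 90 187 0 0 0; -10 150 187 0 0 0; -20 210 187 0 0 0; -20 260 187 0 0 0; -20 260 187 0 0 0",
)

```text
t: 12.5
tool_pos: [0.4319, 0.2347, 0.3994]
tool_rot: [-0.159, -3.134, -0.012]
contact_force: [-0.3, -0.1, 0.3]
opening: 0.0
```

```bash
python3 - <<'E'
from h import *
from station import monitor,vision
o=monitor.get_obs();print(o["tool_pos"],o["tool_rot"],o["contact_force"])
e=vision.get_image("top");s=vision.get_image("scene")
cv2.imwrite("pics/m5.png",np.hstack([cv2.resize(e["frame"][135:235,240:340],None,fx=4,fy=4,interpolation=2),cv2.resize(s["frame"][145:245,290:390],None,fx=4,fy=4,interpolation=2)])[...,::-1])
E
```

```text
[0.43189846 0.23467104 0.39937139] [-0.15922354 -3.13434793 -0.0115323 ] [-0.34976985 -0.06933133  0.34305027]
```

View pics/m5.png

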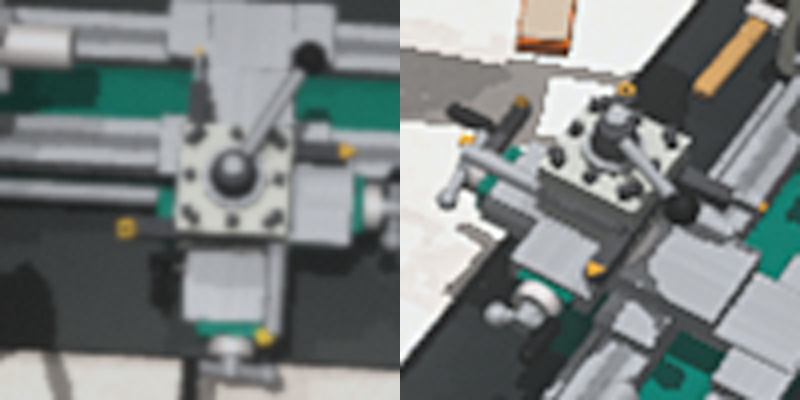

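```bash
python3 - <<'E'
from h import *
from station import monitor,vision
T=vision.get_image("top");S=vision.get_image("scene")
a=at(T,316.6,149.1,.29);b=at(S,360.4,196.6,.29);print(a,b)
for q in(a,b):print(np.degrees(np.arctan2(q[1]-C[1],q[0]-C[0])),np.hypot(*(q[:2]-C)))
p=monitor.get_obs()["tool_pos"]
g=[-31-x for x in (-12,-6,0,5,10,15,20,25,30,35,40,45,50,55,60,65)]
print(g);arc(g,.105,.0285,p,yaw0=0,yawc=0)
E
```

```text
[ 0.63711972 -0.08409586  0.29      ] [ 0.63569557 -0.08660638  0.29      ]
-33.54367580614285 0.10332736124057589
-35.13681540700707 0.1035676628187772
[-19, -25, -31, -36, -41, -46, -51, -56, -61, -66, -71, -76, -81, -86, -91, -96]
227 -265 0 0 0 -19; 225 -276 0 0 0 -25; 223 -288 0 0 0 -31; 220 -297 0 0 0 -36; 216 -305 0 0 0 -41; 211 -314 0 0 0 -46; 206 -322 0 0 0 -51; 200 -329 0 0 0 -56; 194 -336 0 0 0 -61; 187 -342 0 0 0 -66; 179 -348 0 0 0 -71; 171 -353 0 0 0 -76; 163 -357 0 0 0 -81; 154 -361 0 0 0 -86; 145 -363 0 0 0 -91; 135 -365 0 0 0 -96
```

Call:
arm_command(
  rows="35 -38 0 0 0 -5; 70 -76 0 0 0 -10; 105 -114 0 0 0 -15; 140 -152 0 0 0 -20; 175 -190 0 0 0 -25; 210 -228 0 0 0 -25; 235 -252 0 0 0 -25; 235 -252 -30 0 0 -25; 235 -252 -60 0 0 -25; 235 -252 -90 0 0 -25; 235 -252 -110 0 0 -25; 235 -252 -110 0 0 -25",
)

```text
t: 14.2
tool_pos: [0.6671, -0.0218, 0.2877]
tool_rot: [-0.846, -3.021, -0.011]
contact_force: [0.5, -0.4, 0.3]
opening: -0.0001
```

Call:
arm_command(
  rows="-6 -15 0 0 0 0; -12 -31 0 0 0 0; -15 -40 0 0 0 -5; -19 -48 0 0 0 -10; -24 -57 0 0 0 -15; -29 -65 0 0 0 -20; -35 -72 0 0 0 -25; -41 -79 0 0 0 -30; -48 -85 0 0 0 -35; -56 -91 0 0 0 -40; -64 -96 0 0 0 -45",
)

```text
t: 15.58
tool_pos: [0.6044, -0.12, 0.2897]
tool_rot: [1.941, 2.462, 0.016]
contact_force: [6.1, -3.1, -0.9]
opening: -0.0
```

Call:
arm_command(
  rows="-8 -4 0 0 0 -5; -17 -8 0 0 0 -10; -26 -10 0 0 0 -15; -31 -11 0 0 0 -18; -36 -12 0 0 0 -20; -36 -12 0 0 0 -20",
)

```text
t: 16.32
tool_pos: [0.5688, -0.1338, 0.291]
tool_rot: [2.336, 2.082, 0.016]
contact_force: [3.4, -3.1, -1.4]
opening: -0.0004
```

Call:
arm_command(
  rows="10 -1 0 0 0 0; 22 -2 0 0 0 0; 22 -2 40 0 0 0; 22 -2 80 0 0 0; 22 -2 110 0 0 10; -10 40 110 0 0 20; -40 85 110 0 0 30; -70 135 110 0 0 40; -100 190 110 0 0 50; -125 245 110 0 0 60; -145 300 110 0 0 70; -145 350 110 0 0 80",
)

```text
t: 17.82
tool_pos: [0.4229, 0.2184, 0.4022]
tool_rot: [0.441, 3.106, 0.026]
contact_force: [1.0, -1.2, -0.6]
opening: 0.0002
```

```bash
python3 - <<'E'
from h import *
from station import monitor,vision
o=monitor.get_obs();print(o["tool_pos"],o["contact_force"])
e=vision.get_image("top");s=vision.get_image("scene")
cv2.imwrite("pics/m6.png",np.vstack([np.hstack([cv2.resize(e["frame"][135:235,240:340],None,fx=4,fy=4,interpolation=2),cv2.resize(s["frame"][145:245,290:390],None,fx=4,fy=4,interpolation=2)]),np.pad(cv2.resize(e["frame"][70:270,90:490],None,fx=1,fy=1),((0,0),(0,400),(0,0)))])[...,::-1])
E
```

```text
[0.42291878 0.21842293 0.4022336 ] [ 1.02905418 -1.1813833  -0.58976283]
```

View pics/m6.png

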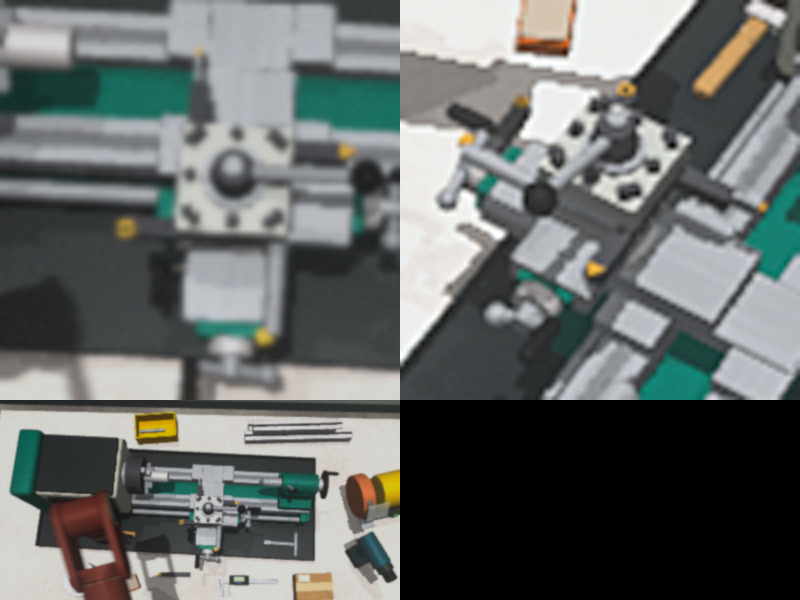

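```bash
python3 -c "
from station import workorder;print(workorder.finish_job())"
```

```text
the job is handed in; nothing more can be done
None
```

The tool post is one position on, with the parting tool where the turning tool was. The handle is clamped tight again. The job is handed in, after about 18 s of the 66 s allowed.

- **Loosening:** I pushed the handle ball anticlockwise to about 1.0 rad with the closed fingers. That is well past the 0.45 rad where the clamp lets go, and the post did not move.
- **Turning the post:** I pushed the boring bar anticlockwise to about 84°. The last few degrees were left to the notch spring, and the force on the fingers was about zero at the end.
- **Clamping:** I pushed the ball back clockwise until the handle was where it had started. The push was about 5 to 7 N at the readings taken.

**Last checks:** the post sits square and the parting blade points at the spindle axis. The ball is within about 1 pixel (roughly 3 mm or 0.03 rad) of where it started in both fixed cameras. The loose items I can see look unmoved. The arm hides the tape roll and partly hides the chip brush in the last top picture, so I did not check those from above. The arm is clear of everything, and the highest force I saw was about 7 N. I judged the click into the notch from the pictures and the drop in force, because there is no direct reading of the post angle. No check failed or disagreed.

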